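# Draw handle blanks from a gravity hopper into a catch pan

### The arm

A 7-joint arm with a two-finger parallel gripper is mounted at the origin on the work surface; the furniture and walls round the work are solid. World frame = base frame: x ahead of the robot, y to its left, z up, the work surface at z = 0. Lengths are in m, angles in rad, forces in N, time in s.
With the tool pointing down it reaches from about 0.4 to 0.85 m from the base axis. Payload 6.9 kg.
Tool frame: the origin (TCP) lies midway between the tips of the shut fingers; the grasp point (between the pads) lies behind it (ctrl.pinch_z is the z of the grasp point in the tool frame, in m); z points along the fingers, y is the direction in which the jaws open and shut (so a half turn about z gives the same grasp; the last joint's range is limited). The gripper opens to 85 mm and grips with 20 to 120 N. Pads are 22 mm wide; open, the fingers measure 114 mm over their backs; the gripper's body (76 mm by 85 mm) begins 54 mm behind the grasp point. The pads swing forward as they close: fully open they stand 13 mm farther back than shut.
Start: joints at [1.23, 0.507, -0.238, 1.5, 0.126, 1.149, -0.155], TCP at [0.269, -0.564, 0.203] pointing down, gripper open.
Joint ranges: [-3.08, 3.08], [-0.24, 2.05], [-1.43, 1.35], [0, 2.5], [-1.52, 4.66], [0.17, 1.96], [-2.89, 2.89]. Speed limits (rad/s): [2.39, 2.39, 3.14, 3.14, 3.14, 3.14, 3.14].

### API

Orientations are given as a unit quaternion [w, x, y, z].
In Python, from station import ctrl, get_state, vision, ticket, models gives the robot as it stands. Calls block until the motion is done:
- ctrl.movep(position, orientation): joint-space move of the TCP to a pose.
- ctrl.movel(position, frame=None, max_speed=0.15): straight line of the TCP; frame=None keeps the orientation; max_speed is the mean speed in m/s.
- ctrl.set_joints(angles): joint-space move.
- ctrl.ungrasp() and ctrl.close_gripper(force=None): open the fingers fully, or close them until they stop; force is the grip in N (None keeps the last).
- ctrl.pause(seconds).
- ctrl.ik(position, orientation): joint angles nearest the present ones, or None.
- get_state(): the state.
- vision.grab_frame(name): name is "side" or "top" or "wrist"; returns (picture, depth): 384x512x3 uint8, blue, green, red; 384x512 float32, m along the optical axis (not along the pixel's ray), 0 where there is no reading.
- vision.camera_info(name): a dict with "mtx" (3x3 intrinsics, pixels), "R" (3x3) and "t" (3): a world point X has camera coordinates R X + t; the wrist camera has in their place "hand_eye" (4x4, takes a point from camera to tool coordinates, whose origin is the TCP and whose axes are the flange's). Camera axes: x right, y down, z forward; pixel columns grow to the right and rows downward; lengths in m; the calibration is good to about 2 mm. The wrist camera is an equidistant fisheye: a pixel r from the principal point sees the ray r / f radians off the axis. A picture is of the moment at which its call begins: read the wrist's pose just before it. camera_info takes no time and is no camera call.
A pose or a line that the arm cannot do raises ctrl.Unreachable and nothing moves.
- ticket.close_job(): hands the job in, once; it reports no verdict.
Trained networks look in the newest picture that a camera, given by its name, has taken for a name from the list of things; names that differ only in an ending like _2 or _b are one class to them, and where a whole thing is asked for, a point or a joint stands for the part that bears it (a point fixed in the world has none). Each returns a list of dicts, best first, with "p" (0 to 1); they miss things now and then, are a little off and sometimes report something else, mostly with a low value. They report only what shows in the picture. A call takes as long as a camera call. They do not tell look-alikes from the thing itself.
- models.recognise(camera, target): "point" ([column, row] in pixels, amid what is visible of it).
- models.masks_of(camera, target): "mask" (384x512 bool, what is visible of it) and "point" ([column, row] in pixels, amid what is visible of it).
The state is a dict: "time": time; "qpos": joint angles; "qd": joint speeds; "tau": joint torques, N m; "tcp_pos": TCP position; "eef_rot": TCP orientation; "contact_force": force on the tool from outside, world axes, zero at the start; "wrist_torque": the same for the moment, N m; "width": finger opening in m.
Only numpy, scipy, OpenCV 4.12 (cv2) and the standard library are available. Lean on these libraries where they do the work, as an engineer would, in place of code of your own. Each camera call takes 0.05 s, during which the arm holds its last target.

### The job

Slide the catch pan by its handle centrally under the outlet of the little hopper, work the hopper's shutter by its wooden grip so that all three handle blanks drop into the pan, push the shutter back to its middle so that the outlet is fully shut, and then draw the pan with the blanks wholly out from under the hopper again on the side it came from, standing on the bench. The shutter slides either left or right, but a lock hidden inside blocks one of the two ways: feel gently which way is free, because the hopper only stands on the bench and must not be dragged or tipped. Leave the mug, the wax pot and the thread spool alone.

Things in the scene. Friction and masses are not known exactly. Their poses are not given: they have to be found in the camera images.
- hopper: Loose 5 kg plywood and steel hopper, 126 (x) x 124 (y) x 211 mm high; slides if pushed over about 24 N. Origin on the bench under its outlet's centre; x away from the robot, y left, z up. Skids along y (12 wide, 8 high) and 10 mm legs (y = +-52) at x = +-54 leave a passage along y, 96 mm wide, 70 high, open both ways. Deck at z 88 to 94, y = +-57. Closed lock housing on the +x side.
- outlet (a point): Centre of the hopper's outlet at the deck's top, 94 mm above the bench: a slot 68 (x) x 32 mm (y). Above it stands a column 76 (x) x 40 mm (y) outside up to z = 171 mm, then an open bin 99 (x) x 82 mm (y) outside up to z = 211 mm. Axes as the hopper's.
- shutter (a joint): Shutter position (m) along the hopper's y: 0 = middle, shut; + towards +y, - towards -y; range -0.042 to 0.042. Beyond 0.034 either way all blanks fall. Aluminium plate 84 x 40 x 6 mm, top at z 85. Friction about 2.5 N; stays where left. A hidden lock, set at random, blocks one way: the shutter stops hard at 5 mm from the middle that way and is free to the end the other way.
- grip (a point): Centre of the shutter's dark wooden grip, a block 14 (y) x 30 (x) x 34 mm (z) on the hopper's -y side, joined to the shutter by a bow of thin rod at z = 82 mm. With the shutter in the middle it is at x 0, y -145, z 85 mm in the hopper's frame; axes as the hopper's. Can be pinched across its 14 mm from above.
- pan: Loose aluminium catch pan, 0.3 kg, open box 84 mm (x) x 94 mm (y) x 45 mm high, walls and floor 3 mm. Origin at the centre of its underside, z up. Its handle points to its +y. It starts on the bench on the hopper's +y side with its handle pointing away from the hopper.
- pan_handle (a point): Grasp point on the pan's dark wooden handle: 124 mm from the pan's centre along the pan's +y, 32 mm above its underside; axes as the pan's. The handle is a bar 16 mm wide (x), 20 high (z 22 to 42 mm), from y = 47 to 152 mm; under its end, at y = 144 mm, a 12 mm round rubber foot reaches the bench.
- blank0: Lowest of three equal pale wooden handle blanks (plain cylinders, 26 mm diameter, 62 mm long, 30 g). Origin at its centre, its x along its length. At the start it lies across the shutter in the column, along the hopper's x, its centre 98 mm above the bench.
- blank1: Middle handle blank, like blank0, lying on it, centre at 124 mm.
- blank2: Top handle blank, like blank0, lying on blank1, centre at 150 mm.
- mug: Bystander: green and white mug, 78 x 109 x 101 mm, origin at the centre of its underside; to be left alone.
- wax: Bystander: round white wax pot with lid, 50 mm diameter, 57 mm high, origin at the centre of its underside; to be left alone.
- spool: Bystander: spool of rust-brown thread, about 40 mm diameter, 55 mm high; to be left alone.
Things that resemble listed ones, but are neither listed nor needed, are in the scene too. What is shaped like the blank2 but orange is not meant.

How it is judged:
By the outcome, as a careful person would: the job done as asked, in the order asked, and still so for the second after the job is handed in, with the robot touching nothing.
It also fails if it takes over 72 s, if anything falls off the work surface, if the arm or the gripper's body presses on something with over 40 N, if the wrist force passes 120 N, or if a joint passes its speed limit or range.

## Working session

There is one attempt and no reset: what is moved stays moved. The work goes in short steps, each a Python script; the robot and the scene stay as the last script left them, time stands still between calls to the robot, and variables do not carry over. Pictures are saved under pics/ and viewed, and the job is handed in when it is done.

```bash
ls; mkdir -p pics
python3 - <<'E'
from station import ctrl,get_state,vision,ticket,models
import cv2,numpy as np
s=get_state();print(s['time'],s['tcp_pos'],s['eef_rot'],s['width'],ctrl.pinch_z)
for n in ("side","top"):
    p,d=vision.grab_frame(n);cv2.imwrite(f"pics/{n}0.png",p);np.save(f"pics/{n}0.npy",d)
    print(n,vision.camera_info(n))
    for t in ("hopper","shutter","grip","pan","pan_handle","blank0","mug","wax","spool"):
        print(t,[(np.round(r['point']),round(r['p'],2)) for r in models.recognise(n,t)][:3])
print(vision.camera_info("wrist"))
E
```

```text
pics
0.0 [ 0.26919969 -0.56344624  0.20180663] [-8.90892124e-04  9.75258510e-01  2.21065623e-01 -1.88330153e-04] 0.08537553806566436 -0.0187
side {'mtx': array([[356.08604858,   0.        , 252.02494038],
       [  0.        , 356.08604858, 183.73114643],
       [  0.        ,   0.        ,   1.        ]]), 'R': array([[-0.98353193, -0.18025932, -0.01309656],
       [-0.07582673,  0.47733088, -0.87544591],
       [ 0.16405867, -0.86003594, -0.48313863]]), 't': array([0.39667473, 0.11428266, 0.95985452])}
hopper [(array([219., 187.]), 0.7)]
shutter [(array([193., 264.]), 0.69)]
grip [(array([244., 177.]), 0.39)]
pan [(array([193., 258.]), 0.87)]
pan_handle [(array([193., 261.]), 0.66)]
blank0 [(array([270., 196.]), 0.71), (array([241., 181.]), 0.53)]
mug [(array([263., 150.]), 0.6)]
wax [(array([282., 175.]), 0.7)]
spool [(array([299., 166.]), 0.77), (array([221., 186.]), 0.38)]
top {'mtx': array([[389.61007391,   0.        , 256.38936064],
       [  0.        , 389.61007391, 188.97268135],
       [  0.        ,   0.        ,   1.        ]]), 'R': array([[-0.00436873, -0.99991709, -0.
[... 359 characters left out ...]
[247., 153.]), 0.77), (array([325., 165.]), 0.67), (array([304., 204.]), 0.65)]
mug [(array([395., 178.]), 0.85)]
wax [(array([341., 209.]), 0.89)]
spool [(array([378., 223.]), 0.49)]
{'mtx': array([[297.31863964,   0.        , 255.91090354],
       [  0.        , 297.31863964, 191.56961692],
       [  0.        ,   0.        ,   1.        ]]), 'hand_eye': array([[-4.15901330e-04, -9.46853886e-01, -3.21663716e-01,
         8.17713971e-02],
       [ 9.99999829e-01, -2.61445035e-04, -5.23375822e-04,
        -5.51901888e-04],
       [ 4.11463050e-04, -3.21663878e-01,  9.46853833e-01,
        -1.70085436e-01],
       [ 0.00000000e+00,  0.00000000e+00,  0.00000000e+00,
         1.00000000e+00]])}
```

Run:
```python
import cv2
a=cv2.imread('pics/top0.png');b=cv2.imread('pics/side0.png')
cv2.imwrite('pics/top0c.png',cv2.resize(a[80:280,120:440],None,fx=2.5,fy=2.5,interpolation=cv2.INTER_CUBIC))
cv2.imwrite('pics/side0c.png',cv2.resize(b[100:320,130:360],None,fx=2.7,fy=2.7,interpolation=cv2.INTER_CUBIC))
```

```text
(no output)
```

View pics/top0c.png

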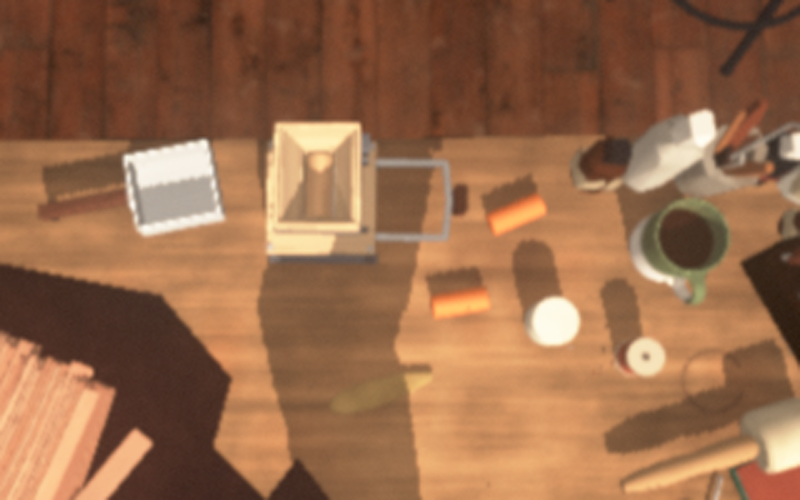

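View pics/side0c.png

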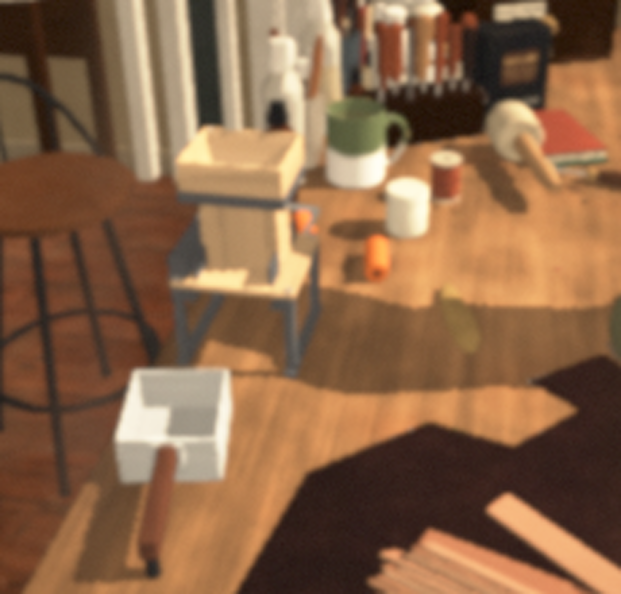

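```bash
cat > h.py <<'E'
from station import ctrl,get_state,vision,ticket,models
import cv2,numpy as np
from scipy.spatial.transform import Rotation as Rn
def cloud(n,d):
    c=vision.camera_info(n);K=c['mtx'];v,u=np.mgrid[:384,:512]
    P=np.stack([(u-K[0,2])/K[0,0]*d,(v-K[1,2])/K[1,1]*d,d],-1)
    W=(P-c['t'])@c['R']; W[d<=0]=np.nan
    return W
def quat(yaw):  # tool down, jaw (tool y) direction: base quat [0,1,0,0] has tool y = -Y world; rotate by yaw about z
    q=(Rn.from_euler('z',yaw)*Rn.from_quat([1,0,0,0])).as_quat()
    return np.array([q[3],q[0],q[1],q[2]])
def st():
    s=get_state();print('t%.2f'%s['time'],'tcp',np.round(s['tcp_pos'],4),'F',np.round(s['contact_force'],1),'M',np.round(s['wrist_torque'],2),'w%.4f'%s['width']);return s
def ray(n,uv):
    c=vision.camera_info(n);K=c['mtx'];d=np.linalg.inv(K)@[uv[0],uv[1],1]
    return -c['R'].T@c['t'], c['R'].T@d
E
python3 - <<'E'
from h import *
for n in("top","side"):
    W=cloud(n,np.load(f'pics/{n}0.npy'))
    np.save(f'pics/W{n}.npy',W)
    X,Y,Z=W[...,0],W[...,1],W[...,2]
    # region
    m=(X>.35)&(X<.75)&(Y>-.25)&(Y<.4)
    # bench height
    b=m&(abs(Z)<.012);print(n,'bench z',np.nanmedian(Z[b]))
    for lo,hi,name in((.2,.22,'rim'),(.085,.1,'deck'),(.036,.055,'pan rim'),(.16,.175,'bin bottom')):
        k=m&(Z>lo)&(Z<hi)
        if k.sum()<5:continue
        pts=np.c_[X[k],Y[k]].astype(np.float32)
        print(name,k.sum(),'x',np.percentile(pts[:,0],[2,98]).round(3),'y',np.percentile(pts[:,1],[2,98]).round(3))
    # height map ortho
    G=np.zeros((400,650),np.float32)
    k=m
    gi=((.75-X[k])*1000).astype(int);gj=((.4-Y[k])*1000).astype(int)
    o=np.argsort(Z[k]);
    for i,j,z in zip(gi[o],gj[o],Z[k][o]): cv2.circle(G,(int(j),int(i)),1,float(z),-1)
    cv2.imwrite(f'pics/ortho_{n}.png',cv2.applyColorMap(np.clip(G*1000*1.15,0,255).astype(np.uint8),cv2.COLORMAP_JET))
E
```

```text
top bench z 0.0015512565187869043
rim 554 x [0.426 0.523] y [0.025 0.102]
deck 931 x [0.417 0.531] y [-0.239  0.119]
pan rim 497 x [0.364 0.544] y [-0.231  0.373]
bin bottom 226 x [0.441 0.51 ] y [0.047 0.081]
side bench z -0.0009128084494665485
rim 422 x [0.422 0.519] y [0.026 0.107]
deck 658 x [0.412 0.528] y [-0.082  0.124]
pan rim 731 x [0.358 0.539] y [-0.166  0.379]
bin bottom 104 x [0.421 0.519] y [0.037 0.108]
```

```bash
python3 -c "
import cv2,numpy as np
a=cv2.imread('pics/ortho_top.png')
cv2.imwrite('pics/ot2.png',a)
b=cv2.imread('pics/ortho_side.png');cv2.imwrite('pics/os2.png',b)"
```

```text
(no output)
```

View pics/ortho_top.png

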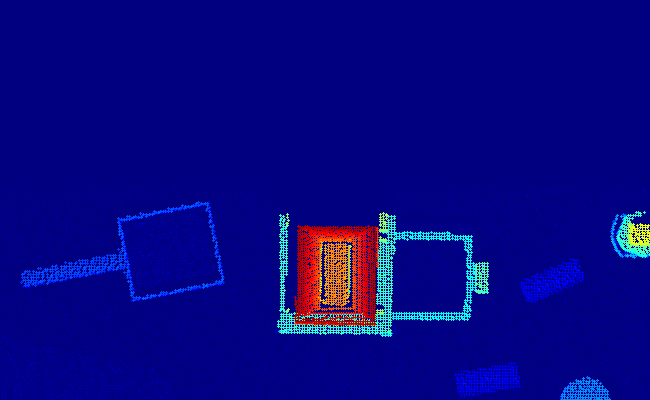

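View pics/ortho_side.png

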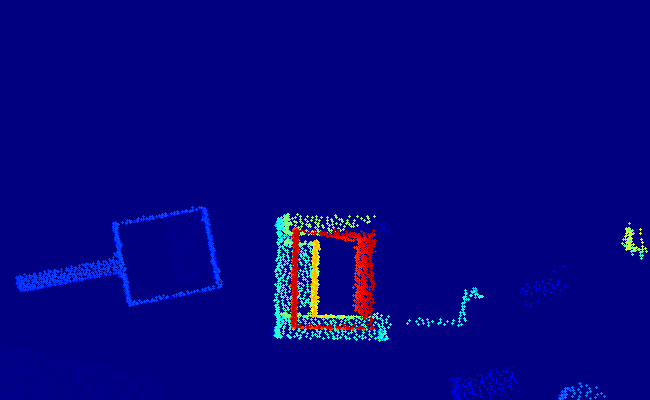

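Run:
```python
from h import *
for n in("top","side"):
    W=np.load(f'pics/W{n}.npy');X,Y,Z=W[...,0],W[...,1],W[...,2]
    def rect(m,name):
        p=np.c_[X[m],Y[m]].astype(np.float32)
        (c,s,a)=cv2.minAreaRect(p);print(n,name,m.sum(),np.round(c,4),np.round(s,4),round(a,2),'z',np.median(Z[m]).round(4))
    k=(X>.43)&(X<.56)&(Y>.172)&(Y<.282)&(Z>.038)&(Z<.055);rect(k,'pan')
    h=(X>.43)&(X<.53)&(Y>.29)&(Y<.39)&(Z>.03)&(Z<.055);rect(h,'handle')
    p=np.c_[X[h],Y[h]].astype(np.float32);print(cv2.fitLine(p,cv2.DIST_HUBER,0,.01,.01).ravel().round(4))
    r=(X>.40)&(X<.54)&(Y>.015)&(Y<.13)&(Z>.2)&(Z<.22);rect(r,'bin')
    r=(X>.40)&(X<.54)&(Y>-.005)&(Y<.135)&(Z>.08)&(Z<.1);rect(r,'deck')
    g=(X>.44)&(X<.5)&(Y>-.10)&(Y<-.071)&(Z>.06)&(Z<.12);rect(g,'grip')
for nm,p,y in(('pan',(.47,.34,.03),np.pi/2+.17),('pan-',(.47,.34,.03),-np.pi/2+.17),('in',(.47,.19,.03),np.pi/2),('in-',(.47,.19,.03),-np.pi/2),('grip0',(.473,-.08,.085),0),('gripPi',(.473,-.08,.085),np.pi),('grip0 hi',(.473,-.08,.25),0)):
    q=ctrl.ik(np.array(p),quat(y));print(nm,None if q is None else np.round(q,2))
print(np.load('pics/Wtop.npy')[140:165,296:304,1:].round(3)[::3])
```

```text
top pan 199 [0.4983 0.2331] [0.0841 0.1008] 10.87 z 0.0448
top handle 208 [0.4786 0.3352] [0.0166 0.0898] 11.16 z 0.0424
[ 0.1927 -0.9813  0.4778  0.3341]
top bin 554 [0.4745 0.0645] [0.0788 0.0975] 89.66 z 0.2085
top deck 678 [0.4752 0.0576] [0.1257 0.1194] 88.69 z 0.0951
top grip 86 [ 0.4778 -0.0798] [0.041  0.0157] 2.42 z 0.1006
side pan 247 [0.4945 0.2339] [0.0845 0.0992] 11.09 z 0.0425
side handle 314 [0.4745 0.336 ] [0.0162 0.0954] 10.65 z 0.0403
[ 0.1827 -0.9832  0.4725  0.3426]
side bin 422 [0.4711 0.0664] [0.0827 0.0987] 88.31 z 0.2057
side deck 655 [0.4717 0.0662] [0.1167 0.1221] 88.35 z 0.0927
side grip 19 [ 0.4554 -0.0757] [0.0117 0.0076] 41.93 z 0.0842
pan [-0.13  0.78 -0.92  1.82  0.77  0.94 -1.23]
pan- [-0.01  0.93 -1.23  1.82  0.98  1.15  1.73]
in [ 0.    0.62 -0.66  2.02  0.58  0.7  -1.03]
in- [ 0.28  0.85 -1.23  2.02  0.96  1.03  1.71]
grip0 [ 0.32  0.44 -0.29  2.03  0.19  0.7  -1.66]
gripPi [ 0.72  0.55 -0.89  2.03  0.58  0.84  1.06]
grip0 hi [ 0.46  0.26 -0.45  1.78  0.12  1.13 -1.6 ]
[[[-0.071  0.001]
  [-0.074  0.003]
  [-0.077  0.002]
  [-0.08   0.003]
  [-0.08
[... 533 characters left out ...]
0.001]
  [-0.068  0.088]
  [-0.071  0.085]
  [-0.082  0.003]
  [-0.085  0.004]
  [-0.088 -0.   ]
  [-0.09   0.003]]

 [[-0.071 -0.   ]
  [-0.073  0.001]
  [-0.068  0.086]
  [-0.07   0.09 ]
  [-0.073  0.086]
  [-0.076  0.086]
  [-0.077  0.103]
  [-0.079  0.104]]

 [[-0.07   0.002]
  [-0.073  0.004]
  [-0.068  0.085]
  [-0.07   0.088]
  [-0.073  0.084]
  [-0.076  0.087]
  [-0.077  0.099]
  [-0.079  0.102]]

 [[-0.07   0.003]
  [-0.073 -0.002]
  [-0.068  0.087]
  [-0.07   0.088]
  [-0.073  0.087]
  [-0.075  0.091]
  [-0.077  0.101]
  [-0.079  0.099]]

 [[-0.07   0.003]
  [-0.073  0.003]
  [-0.068  0.085]
  [-0.07   0.088]
  [-0.073  0.085]
  [-0.075  0.087]
  [-0.077  0.096]
  [-0.079  0.1  ]]]
```

Run:
```python
from h import *
ctrl.movep(np.array([.473,-.085,.20]),quat(0));s=st()
p,d=vision.grab_frame("wrist");cv2.imwrite("pics/w1.png",p);np.savez("pics/w1.npz",d=d,pos=s['tcp_pos'],q=s['eef_rot'])
for t in("grip","shutter"):print(t,[(np.round(r['point']),round(r['p'],2)) for r in models.recognise("wrist",t)][:3])
```

```text
t2.88 tcp [ 0.4731 -0.086   0.2   ] F [0.3 0.4 0.5] M [ 0.02  0.03 -0.  ] w0.0852
grip [(array([240., 175.]), 0.91)]
shutter [(array([238., 175.]), 0.83)]
```

View pics/w1.png

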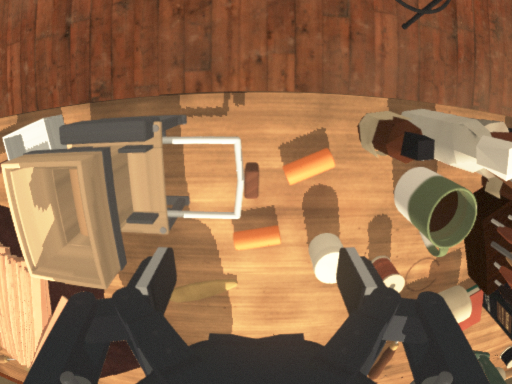

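```bash
cat >> h.py <<'E'
def wcloud(d,pos,q):
    c=vision.camera_info("wrist");K=c['mtx'];H=c['hand_eye'];v,u=np.mgrid[:384,:512]
    x=(u-K[0,2])/K[0,0];y=(v-K[1,2])/K[1,1];r=np.hypot(x,y)+1e-9
    t=np.tan(np.minimum(r,1.5));P=np.stack([x/r*t*d,y/r*t*d,d],-1)
    P=P@H[:3,:3].T+H[:3,3]
    W=P@Rn.from_quat([q[1],q[2],q[3],q[0]]).as_matrix().T+pos;W[d<=0]=np.nan
    return W
def rect(W,m,name):
    p=np.c_[W[m][:,0],W[m][:,1]].astype(np.float32)
    (c,s,a)=cv2.minAreaRect(p);print(name,m.sum(),np.round(c,4),np.round(s,4),round(a,2),'z',np.median(W[m][:,2]).round(4))
E
python3 - <<'E'
from h import *
f=np.load('pics/w1.npz');W=wcloud(f['d'],f['pos'],f['q'])
X,Y,Z=W[...,0],W[...,1],W[...,2]
print('bench',np.nanmedian(Z[(abs(Z)<.015)&(X>.35)&(X<.55)&(Y<-.1)&(Y>-.2)]))
rect(W,(X>.44)&(X<.51)&(Y>-.10)&(Y<-.0745)&(Z>.094)&(Z<.112),'griptop')
rect(W,(X>.40)&(X<.54)&(Y>-.08)&(Y<-.0)&(Z>.074)&(Z<.092),'bow')
rect(W,(X>.40)&(X<.56)&(Y>.015)&(Y<.13)&(Z>.202)&(Z<.22),'bin')
rect(W,(X>.44)&(X<.51)&(Y>-.12)&(Y<-.0735)&(Z>.05)&(Z<.112),'gripall')
a=cv2.imread('pics/w1.png')[120:240,150:290];cv2.imwrite('pics/w1c.png',cv2.resize(a,None,fx=5,fy=5,interpolation=cv2.INTER_CUBIC))
for v in (165,175,185): print([ (u,*(W[v,u]*1000).round(0)) for u in range(234,264,2)])
E
```

```text
bench -0.0011085793940656258
griptop 414 [ 0.4704 -0.0812] [0.0133 0.0295] 89.94 z 0.0995
bow 1400 [ 0.471  -0.0397] [0.0801 0.0876] 89.18 z 0.0838
bin 4062 [0.473  0.0644] [0.0823 0.0988] 88.74 z 0.2079
gripall 513 [ 0.4705 -0.0808] [0.0139 0.0297] 89.05 z 0.0992
[(234, np.float64(465.0), np.float64(-58.0), np.float64(-1.0)), (236, np.float64(485.0), np.float64(-66.0), np.float64(83.0)), (238, np.float64(486.0), np.float64(-68.0), np.float64(85.0)), (240, np.float64(485.0), np.float64(-70.0), np.float64(84.0)), (242, np.float64(485.0), np.float64(-72.0), np.float64(82.0)), (244, np.float64(464.0), np.float64(-70.0), np.float64(-2.0)), (246, np.float64(485.0), np.float64(-76.0), np.float64(81.0)), (248, np.float64(485.0), np.float64(-78.0), np.float64(83.0)), (250, np.float64(485.0), np.float64(-80.0), np.float64(83.0)), (252, np.float64(485.0), np.float64(-82.0), np.float64(83.0)), (254, np.float64(485.0), np.float64(-84.0), np.float64(82.0)), (256, np.float64(485.0), np.float64(-86.0), np.float64(82.0)), (258, np.float64(465.0), np.float64(-88.0), np.float64(-1.0)), (260, np.float6
[... 1310 characters left out ...]
)), (242, np.float64(464.0), np.float64(-72.0), np.float64(82.0)), (244, np.float64(469.0), np.float64(-74.0), np.float64(98.0)), (246, np.float64(470.0), np.float64(-76.0), np.float64(101.0)), (248, np.float64(469.0), np.float64(-78.0), np.float64(99.0)), (250, np.float64(469.0), np.float64(-80.0), np.float64(100.0)), (252, np.float64(470.0), np.float64(-82.0), np.float64(100.0)), (254, np.float64(470.0), np.float64(-84.0), np.float64(100.0)), (256, np.float64(469.0), np.float64(-86.0), np.float64(98.0)), (258, np.float64(438.0), np.float64(-88.0), np.float64(-0.0)), (260, np.float64(438.0), np.float64(-91.0), np.float64(-1.0)), (262, np.float64(437.0), np.float64(-94.0), np.float64(-2.0))]
```

View pics/w1c.png

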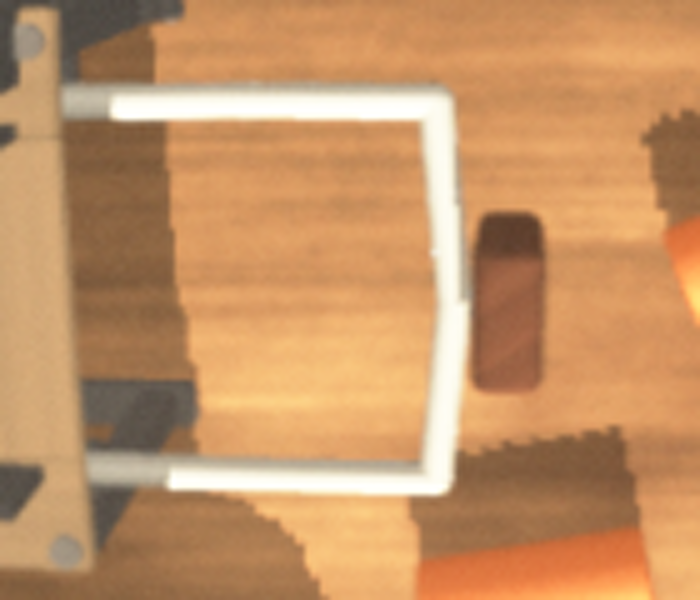

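Run:
```python
from h import *
ctrl.movel(np.array([.473,-.085,.33]),max_speed=.25)
ctrl.movep(np.array([.465,.31,.33]),quat(np.pi/2+.19))
ctrl.movel(np.array([.465,.33,.19]),max_speed=.25);s=st()
p,d=vision.grab_frame("wrist");cv2.imwrite("pics/w2.png",p);np.savez("pics/w2.npz",d=d,pos=s['tcp_pos'],q=s['eef_rot'])
W=wcloud(d,s['tcp_pos'],s['eef_rot']);X,Y,Z=W[...,0],W[...,1],W[...,2]
k=(X>.43)&(X<.56)&(Y>.172)&(Y<.28)&(Z>.040)&(Z<.052);rect(W,k,'pan')
h=(X>.42)&(X<.53)&(Y>.30)&(Y<.40)&(Z>.035)&(Z<.05);rect(W,h,'handle')
pp=np.c_[X[h],Y[h]].astype(np.float32);print(cv2.fitLine(pp,cv2.DIST_HUBER,0,.01,.01).ravel().round(4))
rect(W,(X>.40)&(X<.56)&(Y>.015)&(Y<.13)&(Z>.202)&(Z<.22),'bin')
```

```text
t5.88 tcp [0.4657 0.3301 0.1911] F [-0.1  0.6  0.5] M [-0.06  0.03  0.01] w0.0854
pan 784 [0.4965 0.2328] [0.0842 0.0982] 10.49 z 0.0433
handle 1030 [0.4753 0.34  ] [0.0157 0.0832] 11.01 z 0.0406
[ 0.1901 -0.9818  0.4745  0.342 ]
bin 0 [0. 0.] [0. 0.] 0.0 z nan
  return _methods._mean(a, axis=axis, dtype=dtype,
  ret = ret.dtype.type(ret / rcount)
```

View pics/w2.png

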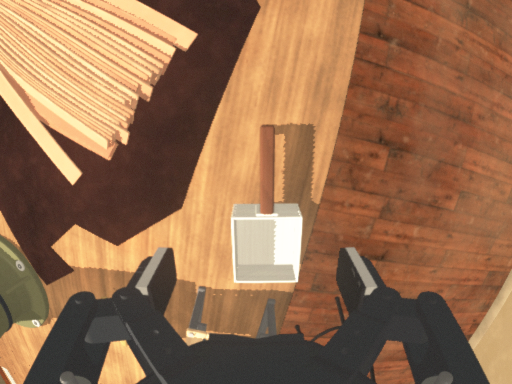

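Run:
```python
from h import *
y=np.radians(10.96)
q=quat(np.pi/2+y)
ctrl.movel(np.array([.4726,.3524,.09]),frame=q,max_speed=.25)
ctrl.movel(np.array([.4726,.3524,.0135]),max_speed=.12);st()
ctrl.close_gripper(force=50);s=st()
p,d=vision.grab_frame("wrist");cv2.imwrite("pics/w3.png",p)
p,d=vision.grab_frame("side");cv2.imwrite("pics/s3.png",p[150:350,100:300])
```

```text
t7.28 tcp [0.4729 0.3529 0.0144] F [-0.3  0.1 -0.1] M [ 0.02 -0.04  0.02] w0.0854
t8.05 tcp [0.4727 0.3524 0.0136] F [ 0.3 -0.2  0.9] M [-0.03 -0.04 -0.01] w-0.0002
```

View pics/w3.png

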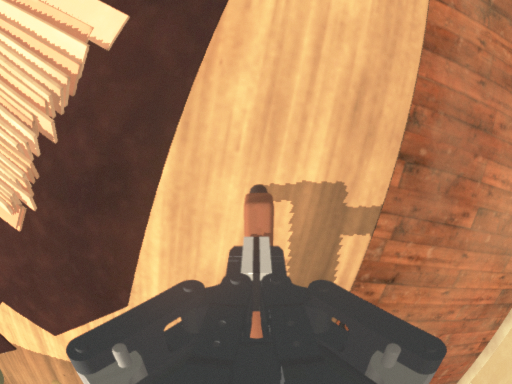

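Run:
```python
import cv2
cv2.imwrite('pics/s3b.png',cv2.resize(cv2.imread('pics/s3.png'),None,fx=3,fy=3,interpolation=cv2.INTER_CUBIC))
a=cv2.imread('pics/w3.png')[170:384,180:340];cv2.imwrite('pics/w3b.png',cv2.resize(a,None,fx=2.8,fy=2.8,interpolation=cv2.INTER_CUBIC))
```

```text
(no output)
```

View pics/s3b.png

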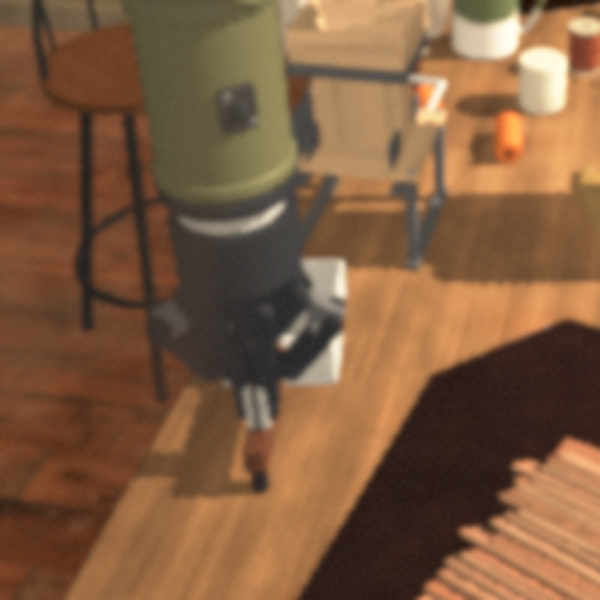

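View pics/w3b.png

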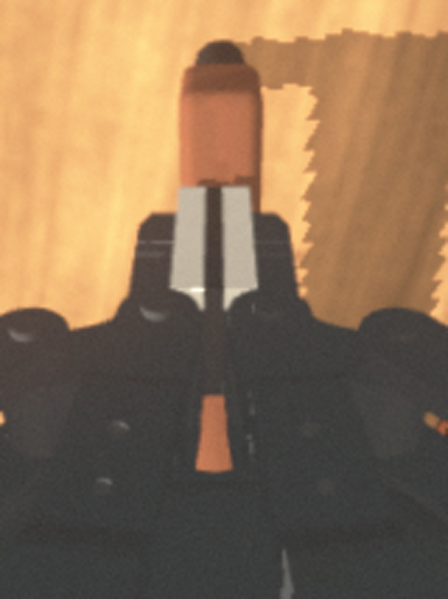

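Run:
```python
from h import *
s=st()
p,d=vision.grab_frame("wrist")
W=wcloud(d,s['tcp_pos'],s['eef_rot'])
for v in (190,205,225,238,250,262,275,300,322,335): print(v,[tuple((W[v,u]*1000).round(0)) for u in (245,250,257,264,270)])
W=cloud("side",vision.grab_frame("side")[1])
for v in range(270,320,5): print(v,[tuple((W[v,u]*1000).round(0)) for u in (178,182,185,188,192)])
print(s['qpos'],s['tau'])
```

```text
t8.15 tcp [0.4727 0.3525 0.0136] F [ 1.3 -0.7  0.7] M [-0.03 -0.1   0.02] w-0.0001
190 [(np.float64(460.0), np.float64(372.0), np.float64(-1.0)), (np.float64(463.0), np.float64(375.0), np.float64(5.0)), (np.float64(467.0), np.float64(378.0), np.float64(14.0)), (np.float64(472.0), np.float64(378.0), np.float64(9.0)), (np.float64(476.0), np.float64(375.0), np.float64(-0.0))]
205 [(np.float64(461.0), np.float64(378.0), np.float64(40.0)), (np.float64(463.0), np.float64(379.0), np.float64(41.0)), (np.float64(467.0), np.float64(379.0), np.float64(39.0)), (np.float64(470.0), np.float64(379.0), np.float64(40.0)), (np.float64(473.0), np.float64(380.0), np.float64(41.0))]
225 [(np.float64(463.0), np.float64(367.0), np.float64(40.0)), (np.float64(465.0), np.float64(367.0), np.float64(41.0)), (np.float64(469.0), np.float64(368.0), np.float64(40.0)), (np.float64(472.0), np.float64(369.0), np.float64(42.0)), (np.float64(476.0), np.float64(369.0), np.float64(40.0))]
238 [(np.float64(464.0), np.float64(362.0), np.float64(47.0)), (np.float64(466.0), np.float64(362.0), np.float64(46.0)), (np.float64(4
[... 4387 characters left out ...]
at64(369.0), np.float64(-2.0)), (np.float64(469.0), np.float64(378.0), np.float64(10.0)), (np.float64(464.0), np.float64(377.0), np.float64(9.0)), (np.float64(460.0), np.float64(366.0), np.float64(-1.0))]
315 [(np.float64(483.0), np.float64(384.0), np.float64(-0.0)), (np.float64(475.0), np.float64(383.0), np.float64(0.0)), (np.float64(469.0), np.float64(381.0), np.float64(-1.0)), (np.float64(463.0), np.float64(381.0), np.float64(-0.0)), (np.float64(456.0), np.float64(378.0), np.float64(-2.0))]
[-0.23336905  0.75923319 -0.74989853  1.81209794  0.67695722  0.84658471
 -1.1254494 ] [-1.93508500e-01 -6.23638201e+01 -1.14106652e+01 -1.55123734e+01
 -1.12009726e-01  1.23759027e-02  2.09778204e-04]
```

Run:
```python
from h import *
f=np.load('pics/w2.npz')
W=wcloud(f['d'],np.zeros(3),np.array([1.,0,0,0]))
p=cv2.imread('pics/w2.png')
for v in range(244,310,6): print(v,[(u,*(W[v,u]*1000).round(0).astype(int)) for u in range(128,182,6) if W[v,u,2]<.1])
```

```text
244 []
250 [(158, np.int64(12), np.int64(-49), np.int64(-49)), (164, np.int64(12), np.int64(-46), np.int64(-48)), (170, np.int64(10), np.int64(-44), np.int64(-45))]
256 [(152, np.int64(8), np.int64(-53), np.int64(-48)), (158, np.int64(11), np.int64(-48), np.int64(-53)), (164, np.int64(11), np.int64(-45), np.int64(-53)), (170, np.int64(8), np.int64(-44), np.int64(-47))]
262 [(146, np.int64(8), np.int64(-54), np.int64(-54)), (152, np.int64(11), np.int64(-49), np.int64(-59)), (158, np.int64(11), np.int64(-46), np.int64(-59)), (164, np.int64(10), np.int64(-44), np.int64(-56)), (170, np.int64(6), np.int64(-44), np.int64(-49))]
268 [(140, np.int64(7), np.int64(-56), np.int64(-58)), (146, np.int64(12), np.int64(-50), np.int64(-65)), (158, np.int64(12), np.int64(-44), np.int64(-64)), (164, np.int64(8), np.int64(-44), np.int64(-59)), (170, np.int64(2), np.int64(-44), np.int64(-49))]
274 [(134, np.int64(7), np.int64(-58), np.int64(-63)), (140, np.int64(8), np.int64(-54), np.int64(-64)), (146, np.int64(11), np.int64(-49), np.int64(-69)), (152, np.int64(11), np.int64(-46), np.int64(-68)), (158, 
[... 1446 characters left out ...]
(13), np.int64(-50), np.int64(-88)), (134, np.int64(12), np.int64(-48), np.int64(-87)), (140, np.int64(12), np.int64(-45), np.int64(-86)), (146, np.int64(7), np.int64(-46), np.int64(-80)), (152, np.int64(5), np.int64(-44), np.int64(-78)), (158, np.int64(1), np.int64(-44), np.int64(-72)), (164, np.int64(-4), np.int64(-44), np.int64(-66))]
304 [(128, np.int64(13), np.int64(-48), np.int64(-91)), (134, np.int64(12), np.int64(-46), np.int64(-90)), (140, np.int64(12), np.int64(-44), np.int64(-90)), (146, np.int64(13), np.int64(-41), np.int64(-90)), (152, np.int64(2), np.int64(-45), np.int64(-78)), (158, np.int64(-1), np.int64(-44), np.int64(-74)), (164, np.int64(-7), np.int64(-44), np.int64(-67))]
```

Run:
```python
from h import *
ctrl.ungrasp();st()
ctrl.movel(np.array([.4726,.3524,-.002]),max_speed=.12);s=st()
if np.linalg.norm(s['contact_force'])<4:
    ctrl.movel(np.array([.4726,.3524,-.013]),max_speed=.06);s=st()
p,d=vision.grab_frame("wrist");cv2.imwrite("pics/w4.png",p)
W=wcloud(d,s['tcp_pos'],s['eef_rot'])
for v in (240,244,248,252,256): print(v,[(u,*(W[v,u]*1000).round(0).astype(int)) for u in range(150,180,6)])
```

```text
t9.03 tcp [0.4726 0.3524 0.0135] F [ 0.8 -0.9  0.3] M [ 0.01  0.01 -0.  ] w0.0855
t9.32 tcp [ 0.4721  0.3519 -0.0026] F [-0.3  0.9  0.1] M [ 0.04 -0.01 -0.04] w0.0857
t9.65 tcp [ 0.4724  0.3522 -0.0134] F [-0.3  0.4 -0.1] M [ 0.02 -0.01  0.02] w0.0854
240 [(150, np.int64(406), np.int64(337), np.int64(-1)), (156, np.int64(411), np.int64(338), np.int64(0)), (162, np.int64(414), np.int64(339), np.int64(-1)), (168, np.int64(418), np.int64(339), np.int64(-2)), (174, np.int64(422), np.int64(341), np.int64(-1))]
244 [(150, np.int64(406), np.int64(333), np.int64(-3)), (156, np.int64(410), np.int64(335), np.int64(-1)), (162, np.int64(414), np.int64(336), np.int64(-1)), (168, np.int64(418), np.int64(337), np.int64(-1)), (174, np.int64(422), np.int64(338), np.int64(0))]
248 [(150, np.int64(406), np.int64(331), np.int64(-1)), (156, np.int64(411), np.int64(332), np.int64(-1)), (162, np.int64(423), np.int64(355), np.int64(33)), (168, np.int64(426), np.int64(355), np.int64(32)), (174, np.int64(422), np.int64(335), np.int64(-1))]
252 [(150, np.int64(406), np.int64(328), np.int64(-1)), (156, np.int64(421), np.int64(354), np.int64(37)), (162, np.int64(424), np.int64(355), np.int64(37)), (168, np.int64(427), np.int64(354), np.int64(35)), (174, np.int64(423), np.int64(332), np.int64(-1))]
256 [(150, np.int64(418), np.int64(350), np.int64(35)), (156, np.int64(422), np.int64(354), np.int64(40)), (162, np.int64(425), np.int64(354), np.int64(40)), (168, np.int64(428), np.int64(353), np.int64(37)), (174, np.int64(423), np.int64(329), np.int64(-1))]
```

View pics/w4.png

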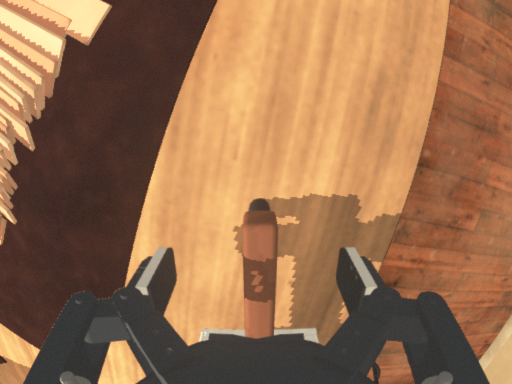

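Run:
```python
from h import *
ctrl.movel(np.array([.4726,.3524,-.017]),max_speed=.06)
ctrl.close_gripper(force=50);s=st()
p,d=vision.grab_frame("wrist");cv2.imwrite("pics/w5.png",p[150:,130:400])
```

```text
t10.58 tcp [ 0.4728  0.3526 -0.0168] F [0.1 0.6 1.6] M [-0.01 -0.09  0.07] w0.0152
```

View pics/w5.png

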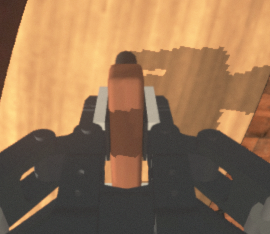

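```bash
cat >> h.py <<'E'
HC=np.array([.473,.0644]);HY=np.radians(-1.2)
def hp(x,y): # hopper frame to world xy
    c,s=np.cos(HY),np.sin(HY);return HC+np.array([c*x-s*y,s*x+c*y])
E
python3 - <<'E'
from h import *
z=-.0168
ctrl.movel(np.array([*hp(0,.165+.124),z]),frame=quat(np.pi/2+HY),max_speed=.08);s=st()
p,d=vision.grab_frame("side");cv2.imwrite("pics/s6.png",cv2.resize(p[120:320,120:320],None,fx=3,fy=3))
W=cloud("side",d)
t,dt=vision.grab_frame("top");cv2.imwrite("pics/t6.png",cv2.resize(t[100:220,120:320],None,fx=4,fy=4))
for n,W in(("side",W),("top",cloud("top",dt))):
    X,Y,Z=W[...,0],W[...,1],W[...,2]
    rect(W,(X>.415)&(X<.535)&(Y>.172)&(Y<.272)&(Z>.036)&(Z<.052),n)
    rect(W,(X>.40)&(X<.54)&(Y>.015)&(Y<.13)&(Z>.2)&(Z<.22),'bin')
E
```

```text
t10.99 tcp [ 0.4788  0.3532 -0.0168] F [-0.4 -0.4  0.8] M [-0.14 -0.01 -0.11] w0.0153
side 145 [0.4466 0.2115] [0.0549 0.1105] 39.01 z 0.0418
bin 420 [0.4711 0.0668] [0.083  0.0993] 88.41 z 0.2054
top 0 [0. 0.] [0. 0.] 0.0 z nan
bin 161 [0.4742 0.0332] [0.0164 0.097 ] 89.73 z 0.2096
  return _methods._mean(a, axis=axis, dtype=dtype,
  ret = ret.dtype.type(ret / rcount)
```

View pics/s6.png

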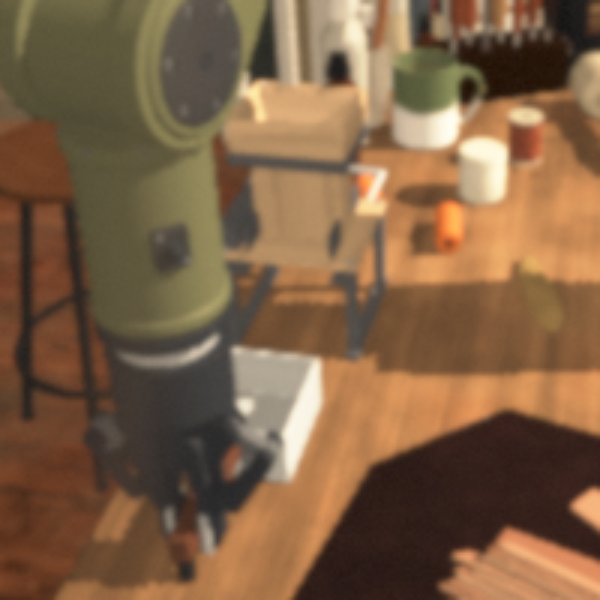

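View pics/t6.png

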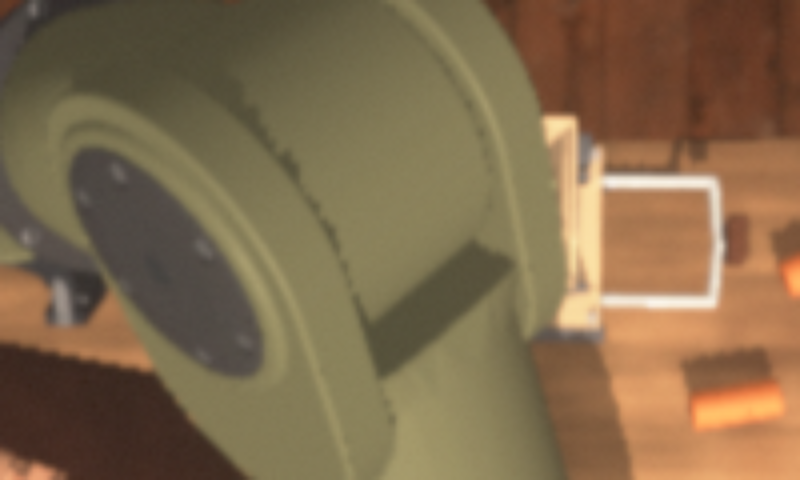

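Run:
```python
from h import *
W=cloud("side",vision.grab_frame("side")[1])
p,d=vision.grab_frame("side")
W=cloud("side",d)
for v in range(0,310,20): print(v,[(u,*(W[v,u]*100).round(0).astype(int)) for u in range(110,240,12) if W[v,u,2]>.06])
```

```text
0 [(122, np.int64(178), np.int64(-201), np.int64(50)), (134, np.int64(167), np.int64(-198), np.int64(50)), (146, np.int64(159), np.int64(-201), np.int64(49)), (158, np.int64(149), np.int64(-200), np.int64(49)), (170, np.int64(138), np.int64(-197), np.int64(49)), (182, np.int64(47), np.int64(22), np.int64(55)), (194, np.int64(44), np.int64(24), np.int64(55)), (206, np.int64(42), np.int64(24), np.int64(55)), (218, np.int64(41), np.int64(24), np.int64(55)), (230, np.int64(39), np.int64(21), np.int64(55))]
20 [(110, np.int64(191), np.int64(-201), np.int64(36)), (122, np.int64(181), np.int64(-201), np.int64(36)), (134, np.int64(171), np.int64(-201), np.int64(36)), (146, np.int64(160), np.int64(-199), np.int64(36)), (158, np.int64(151), np.int64(-201), np.int64(36)), (170, np.int64(138), np.int64(-193), np.int64(36)), (182, np.int64(46), np.int64(26), np.int64(53)), (194, np.int64(44), np.int64(27), np.int64(53)), (206, np.int64(42), np.int64(26), np.int64(53)), (218, np.int64(41), np.int64(25), np.int64(52)), (230, np.int64(39), np.int64(22), np.int64(52))]
40 [(110, np.int64(194), np.int
[... 3566 characters left out ...]
, np.int64(47), np.int64(39), np.int64(23)), (182, np.int64(45), np.int64(38), np.int64(23)), (194, np.int64(44), np.int64(36), np.int64(22))]
240 [(158, np.int64(50), np.int64(38), np.int64(19)), (170, np.int64(47), np.int64(39), np.int64(19)), (182, np.int64(46), np.int64(38), np.int64(19)), (194, np.int64(44), np.int64(36), np.int64(18))]
260 [(158, np.int64(52), np.int64(36), np.int64(12)), (170, np.int64(48), np.int64(39), np.int64(15)), (182, np.int64(46), np.int64(39), np.int64(15)), (194, np.int64(44), np.int64(36), np.int64(13))]
280 [(170, np.int64(49), np.int64(37), np.int64(8)), (194, np.int64(46), np.int64(35), np.int64(6)), (206, np.int64(42), np.int64(37), np.int64(9))]
300 []
```

```bash
python3 -c "
from h import *
p,d=vision.grab_frame('side');cv2.imwrite('pics/s7.png',p)
q=ctrl.ik(np.array([*hp(0,.124),-.0168]),quat(np.pi/2+HY));print(q.round(2),get_state()['qpos'].round(2))"
```

```text
[ 0.    0.7  -0.66  2.04  0.73  0.64 -1.17] [-0.28  0.79 -0.66  1.82  0.67  0.78 -1.32]
```

View pics/s7.png

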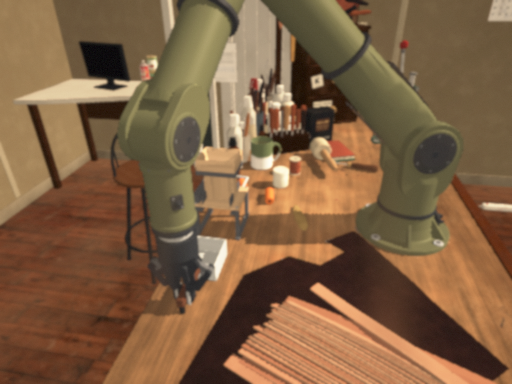

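Run:
```python
from h import *
z=-.0168
for d in (.10,.05,.02,0):
    ctrl.movel(np.array([*hp(0,d+.124),z]),max_speed=.08);s=st()
    if np.linalg.norm(s['contact_force'])>8: print('STOP');break
p,d=vision.grab_frame("side");cv2.imwrite("pics/s8.png",cv2.resize(p[120:320,120:320],None,fx=3,fy=3))
p,d=vision.grab_frame("wrist");cv2.imwrite("pics/w8.png",p)
```

```text
t12.20 tcp [ 0.4778  0.2874 -0.0168] F [-0.1 -2.5  3. ] M [-0.51 -0.06  0.02] w0.0155
t12.97 tcp [ 0.4767  0.2369 -0.0169] F [-0.1 -2.7  2.1] M [-0.54 -0.05 -0.08] w0.0153
t13.50 tcp [ 0.4761  0.2065 -0.0169] F [-0.3 -3.7  3.1] M [-0.63 -0.11 -0.01] w0.0155
t13.90 tcp [ 0.4757  0.1867 -0.0169] F [ 1.  -3.5  3.2] M [-0.61 -0.14 -0.01] w0.0154
```

View pics/s8.png

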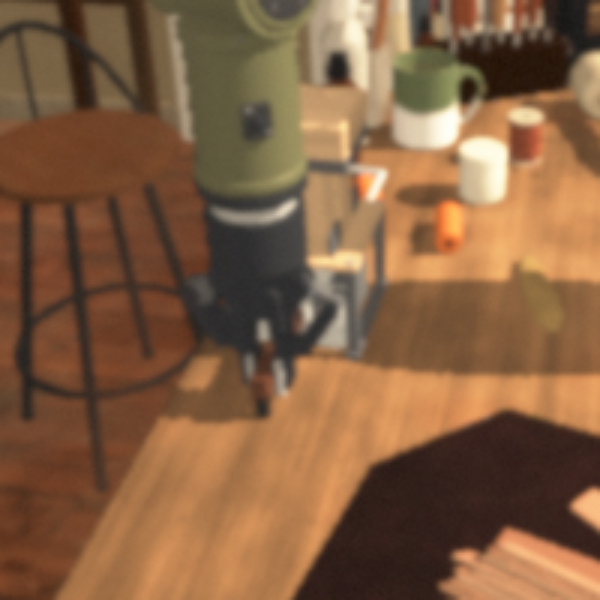

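View pics/w8.png

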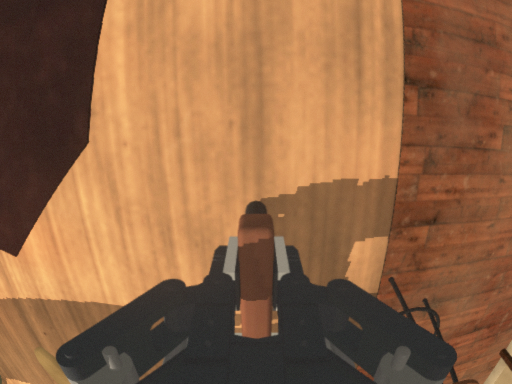

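Run:
```python
from h import *
st()
ctrl.ungrasp()
x,y=get_state()['tcp_pos'][:2]
ctrl.movel(np.array([x,y+.01,.24]),max_speed=.3)
ctrl.movep(np.array([*hp(0,-.145),.24]),quat(HY));s=st()
p,d=vision.grab_frame("top");cv2.imwrite("pics/t9.png",cv2.resize(p[100:220,120:320],None,fx=4,fy=4));Wt=cloud("top",d)
ps,ds=vision.grab_frame("side");cv2.imwrite("pics/s9.png",cv2.resize(ps[120:320,120:320],None,fx=3,fy=3));Ws=cloud("side",ds)
p,d=vision.grab_frame("wrist");cv2.imwrite("pics/w9.png",p);W=wcloud(d,s['tcp_pos'],s['eef_rot'])
for n,W_ in(('top',Wt),('side',Ws),('wrist',W)):
    X,Y,Z=[W_[...,i] for i in range(3)]
    for nm,m in(('bin',(X>.40)&(X<.56)&(Y>.01)&(Y<.13)&(Z>.202)&(Z<.22)),('grip',(X>.44)&(X<.51)&(Y>-.10)&(Y<-.0745)&(Z>.094)&(Z<.112)),('handle',(X>.44)&(X<.51)&(Y>.14)&(Y<.24)&(Z>.035)&(Z<.046)),('panrim',(X>.42)&(X<.53)&(Y>.1)&(Y<.125)&(Z>.038)&(Z<.05))):
        if m.sum()>8: rect(W_,m,n+' '+nm)
```

```text
t14.00 tcp [ 0.4756  0.1871 -0.0169] F [-0.6 -3.9  3. ] M [-0.64 -0.11  0.  ] w0.0155
t16.77 tcp [ 0.4701 -0.0791  0.2395] F [ 0.5 -0.3  0.2] M [ 0.03 -0.01  0.01] w0.0855
top bin 495 [0.4745 0.0641] [0.079  0.0971] 89.06 z 0.2093
top grip 60 [ 0.4719 -0.0818] [0.029  0.0116] 0.33 z 0.1022
top handle 148 [0.4758 0.1764] [0.0725 0.0147] 89.13 z 0.0424
side bin 352 [0.4713 0.0659] [0.0836 0.0991] 87.84 z 0.2064
side handle 154 [0.472  0.1795] [0.0755 0.0166] 89.51 z 0.0401
side panrim 114 [0.475  0.1137] [0.1072 0.0216] 0.7 z 0.0412
wrist bin 3238 [0.4731 0.0641] [0.0822 0.0982] 88.61 z 0.2079
wrist grip 336 [ 0.4703 -0.0811] [0.0131 0.0295] 89.4 z 0.0991
```

View pics/t9.png

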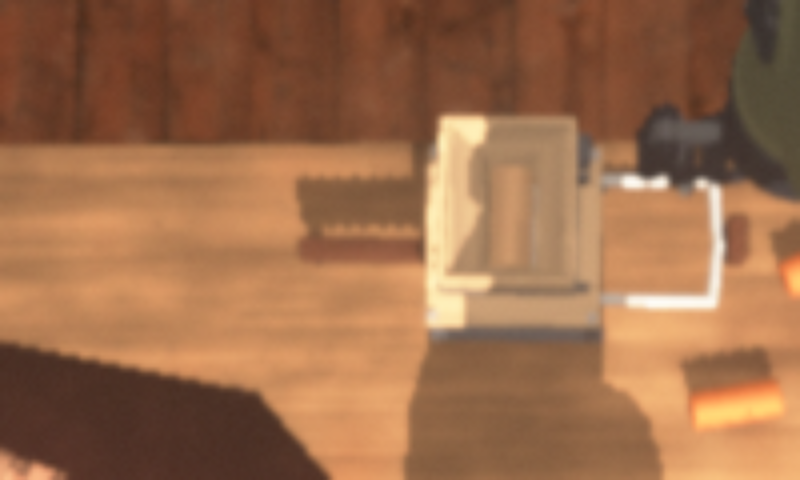

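View pics/s9.png

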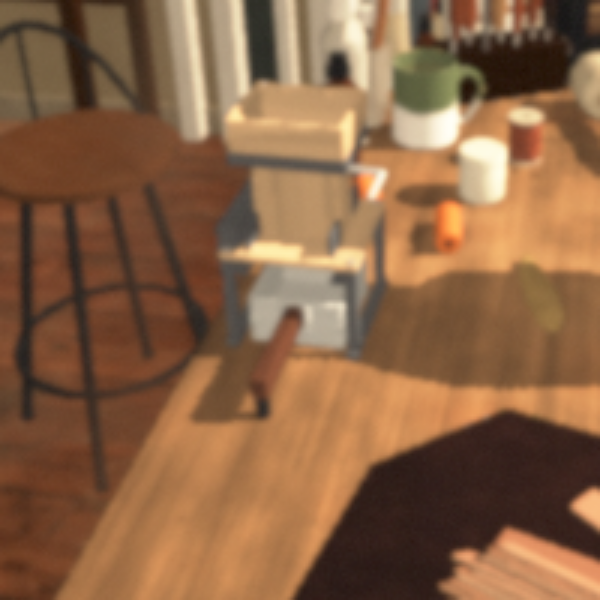

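View pics/w9.png

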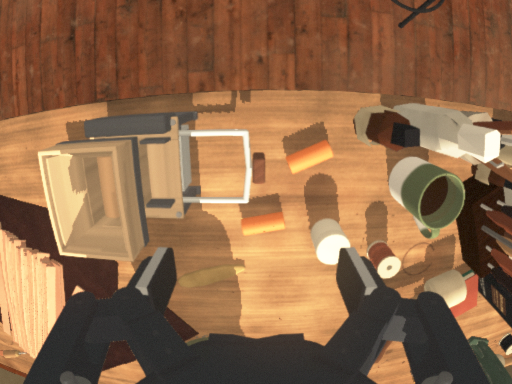

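Run:
```python
from h import *
g=np.array([.4705,-.0812])
ctrl.movel(np.array([*g,.10]),frame=quat(HY),max_speed=.25)
ctrl.movel(np.array([*g,.0565]),max_speed=.1);st()
ctrl.close_gripper(force=25);s=st()
p,d=vision.grab_frame("wrist");cv2.imwrite("pics/w10.png",p[130:,100:410])
p,d=vision.grab_frame("side");cv2.imwrite("pics/s10.png",cv2.resize(p[120:280,160:360],None,fx=3,fy=3))
```

```text
t18.22 tcp [ 0.4711 -0.0811  0.0573] F [-0.2  0.5  0.3] M [-0.05 -0.01 -0.05] w0.0855
t18.87 tcp [ 0.4707 -0.0811  0.057 ] F [-1.7  0.   6.7] M [ 0.2   0.28 -0.08] w0.0136
```

View pics/w10.png

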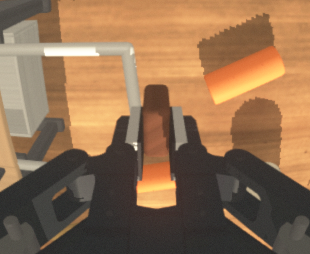

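View pics/s10.png

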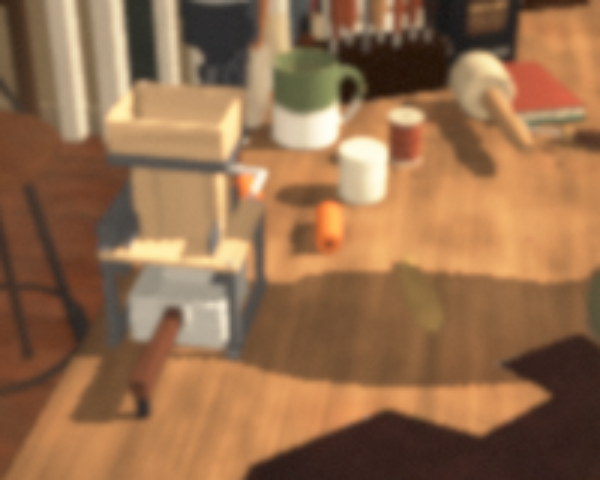

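Run:
```python
from h import *
s=st();z=.0568
ctrl.movel(np.array([.4707,-.0811,z+.0008]),max_speed=.03);s=st()
F0=s['contact_force'];p0=np.array([.4707,-.0811,z+.0008])
u=np.array([-np.sin(HY),np.cos(HY),0])
for d in (-.002,-.004,-.0055,-.007,-.0085,-.010):
    ctrl.movel(p0+u*d,max_speed=.03);s=st()
    f=(s['contact_force']-F0)@u;print(d,'f',f.round(1))
    if abs(f)>9: print('blocked?');break
```

```text
t18.97 tcp [ 0.4707 -0.0812  0.057 ] F [-2.2 -0.1  6.6] M [ 0.21  0.31 -0.07] w0.0133
t19.22 tcp [ 0.4706 -0.081   0.0572] F [ 1.2 -0.  -7.2] M [ 0.16 -0.33 -0.03] w0.0134
t19.47 tcp [ 0.4706 -0.0829  0.0573] F [ 2.1  1.7 -9.7] M [ 0.47 -0.51 -0.08] w0.0131
-0.002 f 1.7
t19.72 tcp [ 0.4705 -0.0852  0.0574] F [  2.4   2.1 -11.2] M [ 0.45 -0.62 -0.03] w0.0130
-0.004 f 2.1
t19.97 tcp [ 0.4705 -0.0867  0.0575] F [  2.5   1.5 -13.2] M [ 0.5  -0.6  -0.03] w0.0132
-0.0055 f 1.5
t20.22 tcp [ 0.4704 -0.0883  0.0575] F [  2.7   2.3 -13.9] M [ 0.43 -0.6  -0.01] w0.0131
-0.007 f 2.3
t20.47 tcp [ 0.4704 -0.0898  0.0576] F [  2.8   2.3 -13.6] M [ 0.38 -0.57  0.01] w0.0134
-0.0085 f 2.4
t20.72 tcp [ 0.4704 -0.0913  0.0576] F [  2.8   1.7 -14. ] M [ 0.39 -0.48 -0.02] w0.0130
-0.01 f 1.7
```

Run:
```python
from h import *
u=np.array([-np.sin(HY),np.cos(HY),0])
p0=np.array([.4707,-.0811,.0576]); d=-.010; z=.0576
for i in range(5):
    s=get_state(); fz=s['contact_force'][2]
    if abs(fz)<3.5: break
    z+= np.clip(fz*5e-5,-.0005,.0005)
    p=p0+u*d;p[2]=z;ctrl.movel(p,max_speed=.03);st()
for d in (-.014,-.018,-.022,-.026,-.030,-.033,-.036,-.039):
    fz=get_state()['contact_force'][2]; z+=np.clip(fz*4e-5,-.0004,.0004)
    p=p0+u*d;p[2]=z;ctrl.movel(p,max_speed=.04);s=st()
    if abs(s['contact_force']@u)>10: print('high');break
print('z',z)
p,dd=vision.grab_frame("side");cv2.imwrite("pics/s11.png",cv2.resize(p[120:280,160:360],None,fx=3,fy=3))
p,dd=vision.grab_frame("wrist");cv2.imwrite("pics/w11.png",p)
```

```text
t20.97 tcp [ 0.4704 -0.0914  0.0573] F [ 1.1  0.5 -8.1] M [ 0.18 -0.22 -0.09] w0.0131
t21.22 tcp [ 0.4705 -0.0915  0.0571] F [-1.3 -0.6 -0.2] M [-0.02  0.26 -0.04] w0.0130
t21.47 tcp [ 0.4704 -0.0954  0.0571] F [-2.1  1.7  4. ] M [ 0.3   0.48 -0.02] w0.0134
t21.72 tcp [ 0.4704 -0.0992  0.057 ] F [-2.4  1.4  3.9] M [ 0.46  0.47 -0.01] w0.0133
t21.97 tcp [ 0.4703 -0.1033  0.057 ] F [-2.2  1.5  2.8] M [ 0.5   0.44 -0.02] w0.0136
t22.22 tcp [ 0.4701 -0.1076  0.0571] F [-1.2  1.1  2.8] M [ 0.33  0.42 -0.01] w0.0133
t22.47 tcp [ 0.47   -0.1118  0.0571] F [-1.  -0.1 -0. ] M [ 0.06  0.26 -0.03] w0.0134
t22.72 tcp [ 0.47   -0.1147  0.0571] F [-0.6 -0.2 -0.1] M [-0.04  0.2  -0.  ] w0.0130
t22.97 tcp [ 0.4699 -0.1174  0.0572] F [-1.3 -0.4 -2. ] M [0.16 0.15 0.01] w0.0131
t23.22 tcp [ 0.4699 -0.1204  0.0572] F [-1.3  0.8 -1.3] M [ 0.19  0.26 -0.04] w0.0134
z 0.05713897050051382
```

View pics/s11.png

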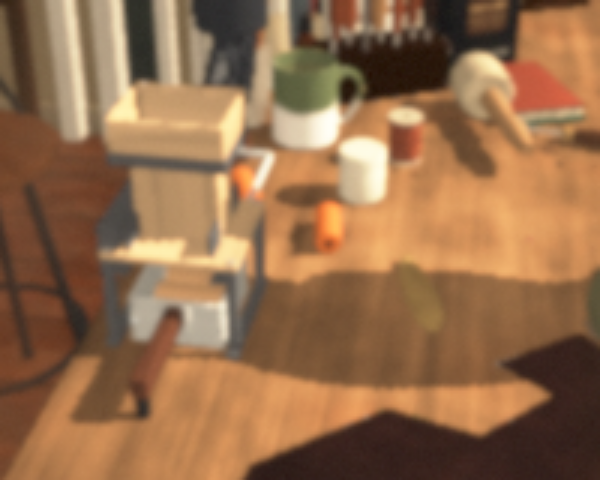

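View pics/w11.png

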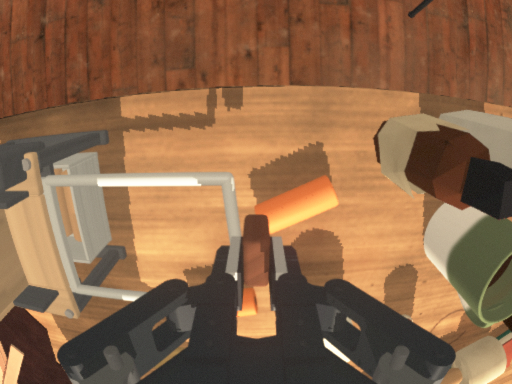

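Run:
```python
from h import *
p,d=vision.grab_frame("top");W=cloud("top",d)
a=cv2.resize(p[110:190,210:290],None,fx=5,fy=5,interpolation=cv2.INTER_CUBIC)
q,_=vision.grab_frame("side");b=cv2.resize(q[180:250,190:260],None,fx=5.72,fy=5.72,interpolation=cv2.INTER_CUBIC)
cv2.imwrite("pics/c12.png",np.hstack([a,b[:400,:400]]))
for v in range(138,172,3): print(v,[(u,int(W[v,u,1]*1000),int(W[v,u,2]*1000)) for u in range(236,260,3) if W[v,u,2]==W[v,u,2]])
```

```text
138 [(236, 89, 189), (239, 82, 182), (242, 75, 173), (245, 68, 176), (248, 60, 176), (251, 53, 177), (254, 46, 177), (257, 39, 187)]
141 [(236, 88, 193), (239, 82, 183), (242, 77, 143), (245, 69, 140), (248, 62, 143), (251, 54, 146), (254, 46, 175), (257, 39, 186)]
144 [(236, 89, 192), (239, 82, 181), (242, 78, 108), (245, 71, 108), (248, 63, 103), (251, 55, 110), (254, 46, 174), (257, 39, 189)]
147 [(236, 88, 194), (239, 82, 180), (242, 79, 104), (245, 73, 45), (248, 65, 46), (251, 57, 45), (254, 46, 173), (257, 39, 189)]
150 [(236, 89, 191), (239, 82, 180), (242, 78, 105), (245, 75, 5), (248, 66, 6), (251, 58, 5), (254, 46, 176), (257, 39, 191)]
153 [(236, 89, 189), (239, 82, 178), (242, 79, 104), (245, 75, 9), (248, 65, 29), (251, 57, 24), (254, 46, 174), (257, 39, 193)]
156 [(236, 89, 191), (239, 82, 176), (242, 79, 99), (245, 75, 5), (248, 65, 30), (251, 57, 28), (254, 46, 174), (257, 39, 189)]
159 [(236, 89, 191), (239, 82, 180), (242, 79, 91), (245, 75, 2), (248, 65, 32), (251, 57, 27), (254, 46, 176), (257, 39, 192)]
162 [(236, 88, 192), (239, 82, 176), (242, 79, 89), (245, 75, 7), (248, 65, 30), (251, 57, 29), (254, 46, 174), (257, 39, 191)]
165 [(236, 89, 187), (239, 82, 176), (242, 82, 27), (245, 75, 3), (248, 66, 28), (251, 57, 31), (254, 46, 178), (257, 39, 192)]
168 [(236, 87, 210), (239, 80, 209), (242, 74, 198), (245, 67, 202), (248, 60, 202), (251, 53, 201), (254, 46, 199), (257, 39, 199)]
171 [(236, 89, 187), (239, 82, 188), (242, 74, 191), (245, 67, 191), (248, 60, 189), (251, 53, 193), (254, 46, 192), (257, 39, 194)]
```

View pics/c12.png

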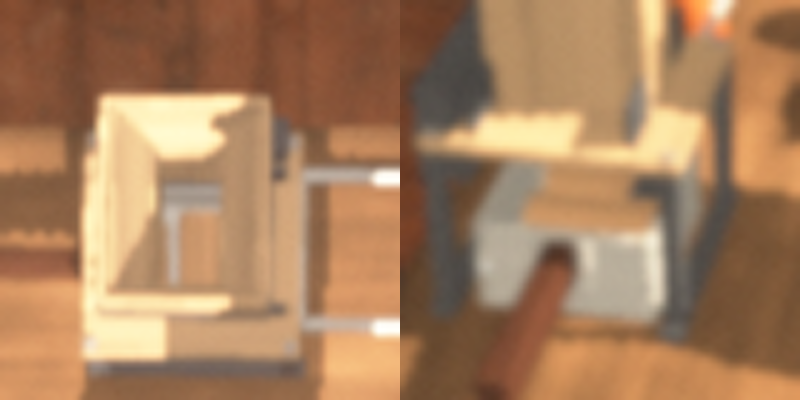

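Run:
```python
from h import *
u=np.array([-np.sin(HY),np.cos(HY),0])
p0=np.array([.4707,-.0811,.0571]); z=.0571
for d in (-.033,-.026,-.019,-.012,-.006,-.002,0.0004):
    fz=get_state()['contact_force'][2]; z+=np.clip(fz*3e-5,-.0003,.0003)
    p=p0+u*d;p[2]=z;ctrl.movel(p,max_speed=.05);s=st()
    if abs(s['contact_force']@u)>10: print('high');break
```

```text
t23.68 tcp [ 0.47   -0.1137  0.0571] F [-1.1  0.3 -0.8] M [ 0.1   0.32 -0.13] w0.0131
t23.98 tcp [ 0.4702 -0.1061  0.0571] F [-1.   2.4  0.4] M [ 0.39  0.35 -0.09] w0.0135
t24.27 tcp [ 0.4703 -0.0992  0.0571] F [-2.4  1.9  1.3] M [ 0.48  0.45 -0.11] w0.0131
t24.56 tcp [ 0.4705 -0.0923  0.0571] F [-1.6  2.1 -0. ] M [ 0.42  0.36 -0.1 ] w0.0129
t24.82 tcp [ 0.4706 -0.0864  0.0571] F [-1.2  1.7 -0. ] M [ 0.4   0.34 -0.04] w0.0132
t25.07 tcp [ 0.4707 -0.0827  0.0571] F [-1.9  0.2  0.2] M [ 0.1   0.36 -0.08] w0.0130
t25.32 tcp [ 0.4707 -0.0806  0.0571] F [-1.3 -0.1  0.8] M [-0.05  0.33 -0.01] w0.0134
```

Run:
```python
from h import *
ctrl.ungrasp()
ctrl.movel(np.array([.4707,-.0806,.24]),max_speed=.3);s=st()
p,d=vision.grab_frame("top");Wt=cloud("top",d)
a=cv2.resize(p[110:190,210:310],None,fx=5,fy=5,interpolation=cv2.INTER_CUBIC)
ps,ds=vision.grab_frame("side");Ws=cloud("side",ds);b=cv2.resize(ps[180:250,180:250],None,fx=5.72,fy=5.72,interpolation=cv2.INTER_CUBIC)
cv2.imwrite("pics/c13.png",np.hstack([a[:400],b[:400,:300]]))
p,d=vision.grab_frame("wrist");cv2.imwrite("pics/w13.png",p);W=wcloud(d,s['tcp_pos'],s['eef_rot'])
for n,W_ in(('top',Wt),('side',Ws),('wrist',W)):
    X,Y,Z=[W_[...,i] for i in range(3)]
    for nm,m in(('bin',(X>.40)&(X<.56)&(Y>.01)&(Y<.13)&(Z>.202)&(Z<.22)),('grip',(X>.44)&(X<.51)&(Y>-.10)&(Y<-.0745)&(Z>.094)&(Z<.112)),('handle',(X>.44)&(X<.51)&(Y>.14)&(Y<.24)&(Z>.035)&(Z<.046))):
        if m.sum()>8: rect(W_,m,n+' '+nm)
for v in range(141,168,6): print(v,[(u,int(Wt[v,u,1]*1000),int(Wt[v,u,2]*1000)) for u in range(239,257,3) if Wt[v,u,2]==Wt[v,u,2]])
```

```text
t26.77 tcp [ 0.4702 -0.0807  0.2395] F [-0.1 -0.2 -0.2] M [-0.02 -0.01 -0.02] w0.0853
top bin 501 [0.4748 0.0646] [0.0792 0.0975] 89.54 z 0.2091
top grip 65 [ 0.4721 -0.081 ] [0.0128 0.0292] 89.82 z 0.1017
top handle 145 [0.4762 0.1761] [0.0718 0.015 ] 89.09 z 0.0425
side bin 353 [0.4714 0.0664] [0.0836 0.0987] 88.9 z 0.2064
side handle 149 [0.4722 0.1788] [0.0769 0.016 ] 88.47 z 0.0403
wrist bin 3525 [0.4738 0.0642] [0.0819 0.0983] 88.81 z 0.2082
wrist grip 314 [ 0.4717 -0.0808] [0.0129 0.0291] 89.12 z 0.1005
141 [(239, 82, 179), (242, 77, 143), (245, 69, 142), (248, 62, 141), (251, 54, 144), (254, 46, 172)]
147 [(239, 82, 179), (242, 78, 109), (245, 72, 84), (248, 64, 84), (251, 56, 87), (254, 46, 174)]
153 [(239, 82, 179), (242, 79, 102), (245, 71, 87), (248, 64, 82), (251, 56, 88), (254, 46, 173)]
159 [(239, 82, 177), (242, 79, 95), (245, 72, 86), (248, 64, 85), (251, 56, 85), (254, 46, 175)]
165 [(239, 82, 174), (242, 80, 85), (245, 72, 85), (248, 64, 84), (251, 56, 89), (254, 46, 177)]
```

View pics/c13.png

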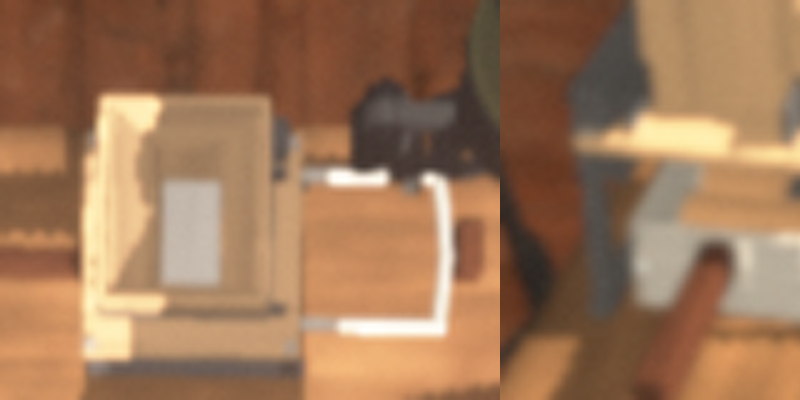

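Run:
```python
from h import *
ctrl.movep(np.array([.4756,.1971,.24]),quat(np.pi/2+HY))
ctrl.movel(np.array([.4757,.1871,.06]),max_speed=.25)
ctrl.movel(np.array([.4757,.1871,-.0165]),max_speed=.12);st()
ctrl.close_gripper(force=50);s=st()
p,d=vision.grab_frame("side");cv2.imwrite("pics/s14.png",cv2.resize(p[120:320,120:320],None,fx=3,fy=3))
if s['width']>.012:
  for dd in (.01,.05,.10,.166):
    ctrl.movel(np.array([*hp(0,dd+.1225),-.0165]),max_speed=.08);s=st()
    if np.linalg.norm(s['contact_force'])>10: print('STOP');break
p,d=vision.grab_frame("side");cv2.imwrite("pics/s15.png",cv2.resize(p[120:320,120:320],None,fx=3,fy=3))
```

```text
t29.67 tcp [ 0.4761  0.1875 -0.0159] F [-0.5  0.1 -0.1] M [-0.   -0.02 -0.02] w0.0857
t30.30 tcp [ 0.4758  0.1871 -0.0163] F [-0.2 -0.6  4.8] M [-0.17  0.14  0.06] w0.0152
t30.62 tcp [ 0.4761  0.1971 -0.0163] F [-1.  -0.3  6.2] M [-0.24  0.08 -0.02] w0.0155
t31.27 tcp [ 0.4768  0.2373 -0.0162] F [-0.2 -0.2  6.1] M [-0.07  0.15  0.03] w0.0152
t32.05 tcp [ 0.4779  0.2864 -0.0163] F [ 1.4 -2.6  6.9] M [-0.54  0.07  0.09] w0.0150
t33.02 tcp [ 0.4795  0.3515 -0.0162] F [-0.6 -4.9  8.6] M [-0.89  0.05  0.09] w0.0151
```

View pics/s15.png

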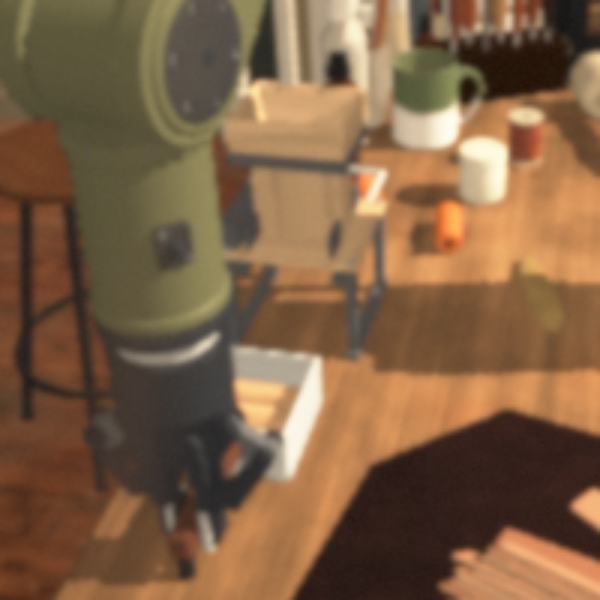

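Out. Release, retreat upward, and check.

Run:
```python
from h import *
ctrl.ungrasp()
x,y=get_state()['tcp_pos'][:2]
ctrl.movel(np.array([x,y,.12]),max_speed=.15)
ctrl.movel(np.array([x-.02,y,.25]),max_speed=.3)
ctrl.movep(np.array([.40,-.14,.32]),quat(0));s=st()
p,d=vision.grab_frame("top");Wt=cloud("top",d);cv2.imwrite("pics/t16.png",cv2.resize(p[90:250,130:410],None,fx=2.8,fy=2.8,interpolation=cv2.INTER_CUBIC))
ps,ds=vision.grab_frame("side");Ws=cloud("side",ds);cv2.imwrite("pics/s16.png",cv2.resize(ps[110:320,120:350],None,fx=2.7,fy=2.7,interpolation=cv2.INTER_CUBIC))
for n,W_ in(('top',Wt),('side',Ws)):
    X,Y,Z=[W_[...,i] for i in range(3)]
    for nm,m in(('bin',(X>.40)&(X<.56)&(Y>.01)&(Y<.13)&(Z>.202)&(Z<.22)),('grip',(X>.44)&(X<.51)&(Y>-.10)&(Y<-.0745)&(Z>.094)&(Z<.112)),('pan',(X>.42)&(X<.56)&(Y>.17)&(Y<.275)&(Z>.040)&(Z<.055)),('wood',(X>.44)&(X<.52)&(Y>.18)&(Y<.273)&(Z>.02)&(Z<.036)),('bench',(X>.4)&(X<.5)&(Y>.13)&(Y<.16))):
        if m.sum()>8: rect(W_,m,n+' '+nm)
print([(np.round(r['point']),round(r['p'],2)) for r in models.recognise("side","blank0")])
```

```text
t37.23 tcp [ 0.4005 -0.139   0.3198] F [-0.1 -0.3  0.2] M [ 0.02 -0.03  0.05] w0.0856
top bin 495 [0.4748 0.0643] [0.0791 0.0973] 89.28 z 0.2093
top grip 64 [ 0.4719 -0.0809] [0.0128 0.0289] 89.8 z 0.102
top pan 157 [0.4775 0.2275] [0.0949 0.0836] 89.58 z 0.0455
top wood 651 [0.4801 0.2257] [0.0923 0.0772] 88.83 z 0.0276
top bench 352 [0.4497 0.1443] [0.0988 0.0291] 0.45 z 0.0011
side bin 347 [0.4709 0.0662] [0.0843 0.0984] 89.24 z 0.2067
side pan 173 [0.4744 0.2281] [0.0937 0.0855] 89.28 z 0.0431
side wood 600 [0.4774 0.2215] [0.079  0.0733] 89.08 z 0.0262
side bench 127 [0.4227 0.1449] [0.0296 0.0448] 89.79 z -0.0014
[(array([268., 195.]), 0.7), (array([207., 250.]), 0.51), (array([204., 260.]), 0.5)]
```

View pics/t16.png

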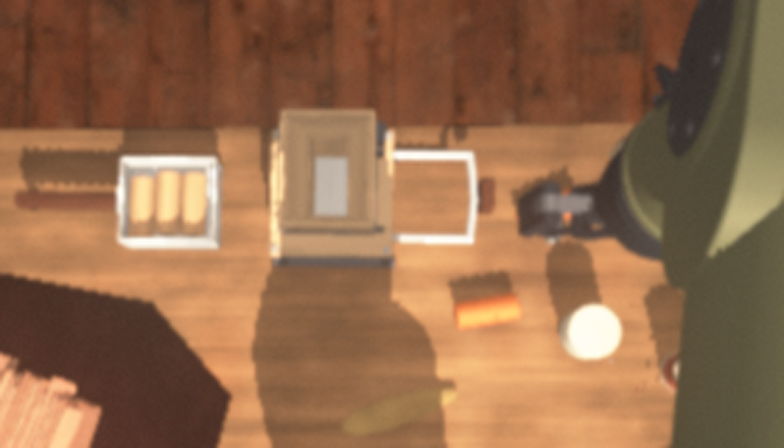

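View pics/s16.png

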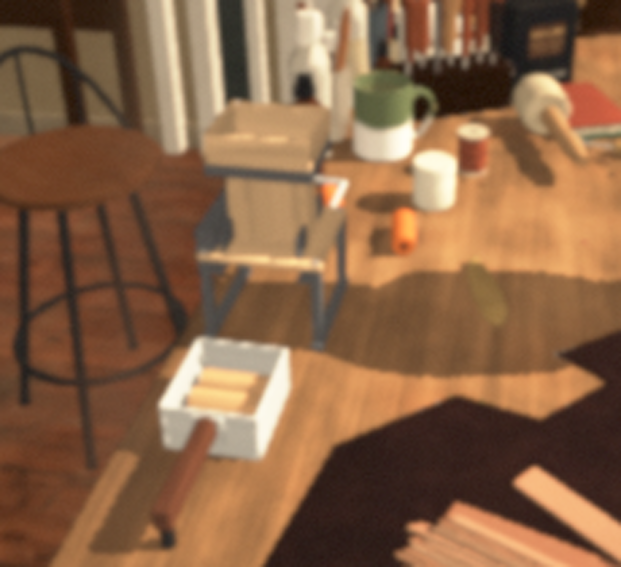

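```bash
python3 -c "
from h import *
st();ticket.close_job();print('closed')"
```

```text
t37.38 tcp [ 0.4004 -0.1392  0.3198] F [-0.3  0.2 -0.8] M [ 0.    0.02 -0.03] w0.0854
the job is handed in; nothing more can be done
closed
```

I finished the job and handed it in at 37.4 s of the 72 s allowed. The three blanks are in the pan, the outlet is shut, and the pan is out on its own side of the hopper.

**What I did:** I slid the pan under the outlet by its handle. The shutter moved freely towards -y at about 2 N, and I opened it to about -39 mm. I checked that the column was empty, pushed the shutter back to the middle, and drew the pan out to the +y side.

**Last checks:**
- **Blanks:** all three lie side by side on the pan floor.
- **Pan:** it stands on the bench about 54 mm clear of the hopper.
- **Shutter:** before I drew the pan out, the plate covered the whole slot at z about 85 mm. The grip is 145 mm from the outlet centre, as at the start.
- **Hopper:** it moved less than about 1 mm as measured.
- **Bystanders:** the mug, wax pot and spool look untouched in the pictures; I did not measure them.

**What failed or disagreed:**
- **First grasp missed:** the real fingertips sit about 30 mm behind the stated tool point, so the fingers closed above the pan handle without touching it. I measured the offset and corrected for it in every later grasp.
- **Force on the shutter grip:** while feeling the shutter, I briefly pulled upward with about 14 N before easing the height.
- **Camera mismatch:** the top and side cameras disagreed by about 2–4 mm, so I positioned mainly from the wrist camera.

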